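# Bring the rail lamp round to the mended tile

## Robot

A 7-joint arm with a two-finger parallel gripper is mounted at the origin on the work surface. World frame = base frame: x ahead of the robot, y to its left, z up, the work surface at z = 0. Lengths are in m, angles in rad, forces in N, time in s.
With the tool pointing down it reaches from about 0.425 to 0.925 m from the base axis. Payload 6.8 kg.
Tool frame: the origin (TCP) lies midway between the tips of the shut fingers; the grasp point (between the pads) lies ctrl.tcp_to_grasp behind it (ctrl.tcp_to_grasp is the distance from the TCP to the grasp point, in m); z points along the fingers, y is the line along which they close (so a half turn about z gives the same grasp; the last joint's range is limited). The gripper opens to 85 mm and grips with 20 to 120 N. Pads are 22 mm wide; open, the fingers measure 114 mm over their backs; the gripper's body (76 mm by 85 mm) begins 54 mm behind the grasp point. The pads swing forward as they close: fully open they stand 13 mm farther back than shut.
Start: joints at [1.109, 0.477, 0.022, 1.555, -0.011, 1.109, -0.083], TCP at [0.234, -0.633, 0.231] pointing down, gripper open.
Joint ranges: [-2.96, 2.96], [-0.34, 2.1], [-1.41, 1.46], [0.24, 2.44], [-1.37, 4.51], [0.17, 1.92], [-2.96, 2.96]. Speed limits (rad/s): [2.39, 2.39, 3.14, 3.14, 3.14, 3.14, 3.14].

## Interface

Orientations are given as a unit quaternion [w, x, y, z].
In Python, from workcell import ctrl, optics gives the robot as it stands. The module is installed in compiled form; this text tells all that it offers.
- The arm moves only by the tool move_arm, never from a script. Its argument "targets" is a list of rows, each a list of 2 entries, a list of its own where there are three numbers: the shift along the tool's x, y, z in cm, then the turn, a rotation vector about the tool's x, y, z in degrees. A call has 1 to 5 rows; each row shifts and turns the commanded pose from where the row before left it, along the tool's axes as they then stand; what a row does not reach is not made up. A row lasts 1/12 s, in which the tool goes at most 41.7 mm and 7.16 degrees, less where a joint would pass 70% of its speed; a pose out of reach is approached as far as the arm can. A call is refused whole if a number of a shift passes 4.17 or a number of a turn 7.16, either way. A call with a gripper value outside its range is refused whole. "jaw" is the closure, from 0 (fully open) to 1 (shut), set as the call begins (left out, the last holds). The fingers move at their own pace and stop on an object; "force" is the grip in N (left out, the last holds). Time passes only in rows, so rows that do not move let the fingers close. It gives the time, the measured TCP pose, the force, the opening and the grip force at its end, in the units of the state.
- ctrl.read_state(): the state, without advancing time (a new reading comes with each control period).
- optics.snapshot(name): name is "side" or "top" or "wrist"; returns a dict with "image" (480x640x3 uint8, red, green, blue), "K" (3x3 intrinsics, pixels), "eye" and "attitude" of the camera in the world. Camera axes: x right, y up, looking along -z (the intrinsics and any distortion apply to the point x, -y, -z); pixel columns grow to the right and rows downward; lengths in m; the calibration is good to about 2 mm. A picture is of the moment at which its call begins. There is no depth.
- ctrl.hand_in(): hands the job in; it is judged then, once.
The state is a dict: "time_s": time; "joint_positions": joint angles; "dq": joint speeds; "joint_torque": joint torques, N m; "tool_pos": TCP position; "tool_rot": TCP orientation; "force": force on the tool from outside, world axes, zero at the start; "wrist_torque": the same for the moment, N m; "opening": finger opening in m; "grip_force": force on a finger pad.
Only numpy, scipy, OpenCV 4.12 (cv2) and the standard library are available. Lean on these libraries where they do the work, as an engineer would, in place of code of your own. Each camera call takes 0.05 s, during which the arm holds its last target. There are 200 camera calls.

## Task

Slide the small lamp by its ring along the bent rail, round both corners, until the ring is up against the stop disc at the far end, over the mended tile, and leave it hanging there. Then switch it on by throwing the switch lever fully over to its other side. Leave the tile stack, the jar and the spatula where they are.

Things in the scene. Friction and masses are not known exactly. Their poses are not given: they have to be found in the camera images.
- rail: Fixed bent steel rod, 10 mm thick, level, centre line 200 mm up, on a post with round foot at each end. Origin on the table midway between posts. Local x, y (mm): (-52, 180) to (-52, 30), 60 deg bend, to (52, -30), bends back, to (52, -180). Bends are rounded, passing 5 mm inside the corner points. 34 mm discs, 8 mm thick, on the rod at (-52, 134) and (52, -134); the latter is the stop.
- rail_begin (a point): Point on the rod's centre line, 200 mm up, where the ring's centre is when the ring touches the disc at the starting end.
- rail_bend1 (a point): First corner of the rod (where the straight centre lines meet), 200 mm up.
- rail_bend2 (a point): Second corner of the rod (where the straight centre lines meet), 200 mm up.
- rail_stop (a point): Point on the rod's centre line, 200 mm up, where the ring's centre is (seen from above) when the ring touches the stop disc, over the tile board.
- lamp: Loose aluminium lamp, 150 to 310 g, hanging on the rod by a closed ring. Origin at the ring's centre; z up, y = the ring's axis (along the rod). Ring: hole 30 mm, outside 42 mm, 14 mm wide. Hanging, its centre is 10 mm below the rod's centre line; it can be lifted 20 mm. Cone shade below, 60 mm across, down to 87 mm below the origin. It starts on the straight piece at the starting end.
- lamp_tab (a point): Centre of the upright grip tab on top of the lamp's ring: 14 mm thick (local x, across the rod), 30 mm long (local y, along the rod); 47 mm above the ring's centre, the tab's top is 66 mm above it, and the ring's outside tops out 21 mm above it.
- switch_base: Fixed black lamp switch: block 70 mm (local x) by 50 mm by 25 mm high, origin under its centre. The lever pivots about local y, 22 mm above the table over the origin.
- switch (a joint): Angle of the switch lever, rad: 0 = leaning 0.5 rad to local -x (off), 1.0 = leaning 0.5 rad to local +x (on, end of travel). It stays where it is left; turns with about 1 N at the knob.
- switch_tip (a point): Centre of the steel ball knob, 26 mm across, at the end of the lever, 80 mm from the pivot (about 92 mm above the table at either end of travel). The lever is a 10 mm rod.
- tile_board: Fixed cream board 140 by 130 mm with the mended tile on it, 15 mm high in all, under the stop end of the rail; origin under its centre.
- tile_stack: Bystander: loose stack of three square painted tiles, 140 mm, 36 mm high; origin under its centre.
- adhesive_jar: Bystander: loose amber jar, 64 mm across, 85 mm high; origin under its centre.
- spatula: Bystander: loose spatula 190 mm long lying on the table.
There are look-alikes about, which are no part of the job. Several things have the shape of the switch_base; the one meant has the colours described above.

How it is judged:
By the outcome, as a careful person would: the job done as asked, in the order asked, and still so for the second after the job is handed in, with the robot touching nothing.
It also fails if it takes over 54 s, if anything falls off the work surface, if the arm or the gripper's body presses on something with over 40 N, if the wrist force passes 120 N, or if a joint passes its speed limit or range.

## Working session

There is one attempt and no reset: what is moved stays moved. The work goes in short steps, Python scripts to look and compute and a tool call to move; the robot and the scene stay as the last step left them, time stands still between calls to the robot, and variables do not carry over. Pictures are saved under pics/ and viewed, at most 10 in all, crops included, and the job is handed in when it is done.

Besides the shell and the picture viewer there is one more tool, called as name(argument=value, ...) on one line, values as JSON. move_arm: Moves the arm, as the interface text tells. Its arguments: {"type":"object","properties":{"targets":{"type":"array","items":{"type":"array"}},"jaw":{"type":"number"},"force":{"type":"number"}},"required":["targets"]}

```bash
mkdir -p pics; cat > h.py <<'E'
import numpy as np, cv2
from workcell import ctrl, optics
from scipy.spatial.transform import Rotation as R
def rot(q):
    q=np.array(q,float)
    return q if q.shape==(3,3) else R.from_quat([q[1],q[2],q[3],q[0]]).as_matrix()
def snap(n,f=None):
    s=optics.snapshot(n)
    if f: cv2.imwrite('pics/'+f,s['image'][:,:,::-1])
    return s
def proj(s,p):
    c=(np.atleast_2d(p)-np.array(s['eye']))@rot(s['attitude'])
    c=c*[1,-1,-1]; u=c@np.array(s['K']).T
    return u[:,:2]/u[:,2:]
def pix(s,u,v,z):
    d=np.linalg.inv(np.array(s['K']))@[u,v,1]; d=rot(s['attitude'])@(d*[1,-1,-1])
    e=np.array(s['eye']); return e+d*(z-e[2])/d[2]
E
python3 - <<'E'
from h import *
for n in('top','side'):
    s=snap(n,n+'1.png'); print({k:(np.round(v,4).tolist() if k!='image' else 0) for k,v in s.items()})
    np.save(n+'.npy',{k:v for k,v in s.items()},allow_pickle=True)
print(ctrl.read_state(), ctrl.tcp_to_grasp)
E
```

```text
{'image': 0, 'K': [[560.3326, 0.0, 317.4531], [0.0, 560.3326, 238.025], [0.0, 0.0, 1.0]], 'eye': [0.3764, -0.038, 1.3633], 'attitude': [0.7098, 0.0596, -0.06, -0.6993]}
{'image': 0, 'K': [[468.4312, 0.0, 315.8003], [0.0, 468.4312, 230.8834], [0.0, 0.0, 1.0]], 'eye': [0.146, 0.7124, 0.7755], 'attitude': [-0.237, -0.13, 0.4397, 0.8565]}
{'time_s': 0.1, 'joint_positions': array([ 1.10893966,  0.47775358,  0.02234606,  1.55636426, -0.011477  ,
        1.10932454, -0.08314967]), 'dq': array([ 0.00182401, -0.00164912, -0.00036212, -0.00178228, -0.00124916,
        0.00134989,  0.00169829]), 'joint_torque': array([ 6.71112095e-03, -5.97751844e+01,  1.61437400e+00, -2.81950879e+01,
        1.27449693e-02,  5.01647213e-03,  3.43397596e-05]), 'tool_pos': array([ 0.23362537, -0.63269331,  0.23039386]), 'tool_rot': array([-8.30997644e-04,  9.84399386e-01,  1.75946319e-01, -2.24231535e-04]), 'force': array([-0.09000883,  0.01105774, -1.18346951]), 'wrist_torque': array([ 0.01187322,  0.0211048 , -0.00408785]), 'grip_force': 0.0, 'opening': 0.08554827492133639} 0.0187
```

View pics/top1.png

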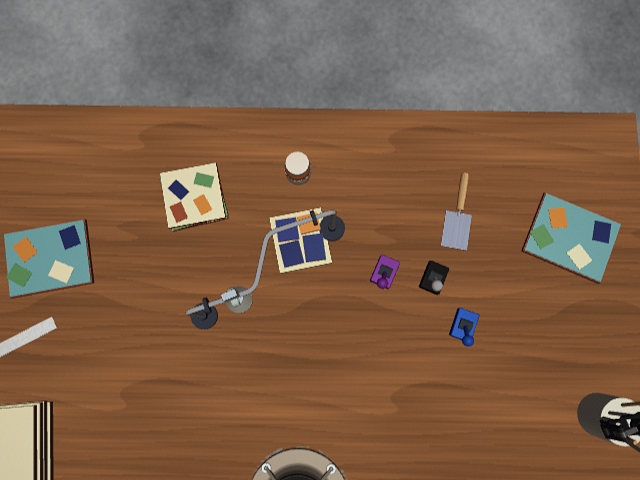

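View pics/side1.png

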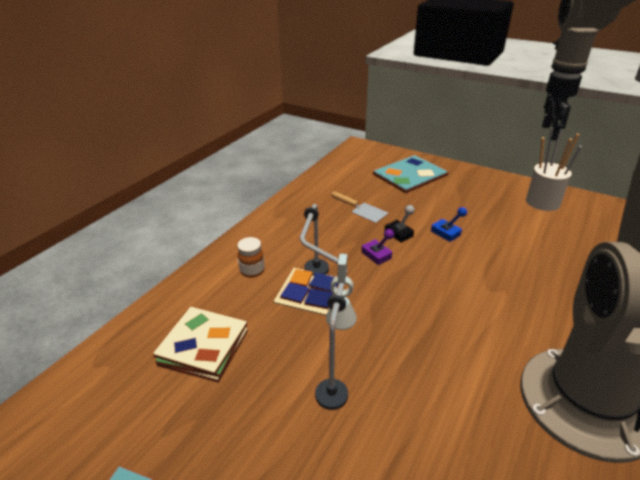

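The top view shows the rail from (188,313) at the start to (335,212) at the stop end, with discs near (206,308) and (313,217). The lamp tab is near (232,296), and the black switch is at (434,277) with its knob at (437,285). The side view agrees.

```bash
cat > fit.py <<'E'
from h import *
from scipy.optimize import least_squares
s=np.load('top.npy',allow_pickle=True).item(); s2=np.load('side.npy',allow_pickle=True).item()
L=np.array([[-52,180],[-52,134],[-52,30],[52,-30],[52,134*-1],[52,-180]])/1000
P=np.array([[188,313],[206,308],[255,291],[266,236],[313,217],[335,212]],float)
def w(p,L,z=.2):
    c,q=np.cos(p[2]),np.sin(p[2]); return np.c_[L@np.array([[c,q],[-q,c]])+p[:2],np.full(len(L),z)]
W=np.array([pix(s,*u,.2) for u in P])
best=min((least_squares(lambda p:(proj(s,w(p,L))-P).ravel(),[*W.mean(0)[:2],a]) for a in np.arange(-3,3.2,.7)),key=lambda r:r.cost)
p=best.x
if __name__=='__main__':
    print('rail',p.round(4),np.degrees(p[2]),best.fun.reshape(-1,2).round(1).tolist())
    print('W',w(p,L).round(4).tolist())
    feet=np.array([[-52,180],[52,-180]])/1000
    print('feet top',proj(s,w(p,feet,0)).round(0).tolist())
    print('side',proj(s2,w(p,L)).round(0).tolist(),proj(s2,w(p,feet,0)).round(0).tolist())
    print('tab',pix(s,232,296,.256),'knob',pix(s,437,285,.092),'base',pix(s,434,277,.025))
    im=s['image'][:,:,::-1].copy()
    a=cv2.resize(im[200:330,180:345],None,fx=4.6,fy=4.6,interpolation=cv2.INTER_CUBIC)
    for q in proj(s,w(p,L)): cv2.circle(a,tuple(int(v) for v in (q-[180,200]+.5)*4.6),3,(0,0,255),-1)
    cv2.imwrite('pics/c1.png',a)
    b=cv2.resize(im[245:355,355:490],None,fx=5,fy=5,interpolation=cv2.INTER_CUBIC);cv2.imwrite('pics/c2.png',b)
E
python3 fit.py
```

```text
rail [0.5222 0.0797 0.3507] 20.09131812529069 [[-2.0, 1.6], [1.3, -0.8], [0.3, -0.5], [0.9, -1.5], [0.5, 1.6], [-1.0, -0.4]]
W [[0.4116, 0.2309, 0.2], [0.4274, 0.1877, 0.2], [0.4631, 0.09, 0.2], [0.5814, 0.0694, 0.2], [0.6171, -0.0282, 0.2], [0.6329, -0.0714, 0.2]]
feet top [[205.0, 317.0], [331.0, 229.0]]
side [[335.0, 321.0], [339.0, 302.0], [348.0, 265.0], [302.0, 240.0], [312.0, 213.0], [316.0, 202.0]] [[334.0, 394.0], [317.0, 269.0]]
tab [0.44751054 0.12934567 0.256     ] knob [ 0.48979745 -0.3100481   0.092     ] base [ 0.5148421  -0.31760503  0.025     ]
```

View pics/c1.png

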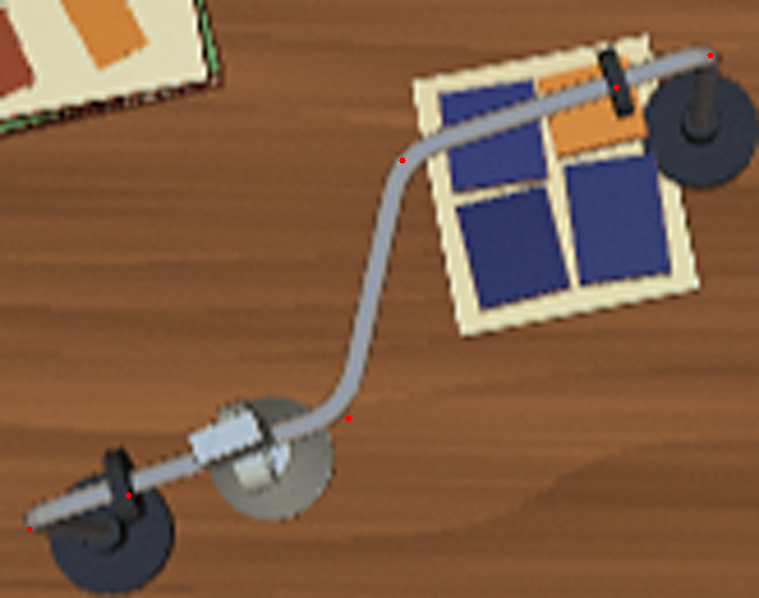

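View pics/c2.png

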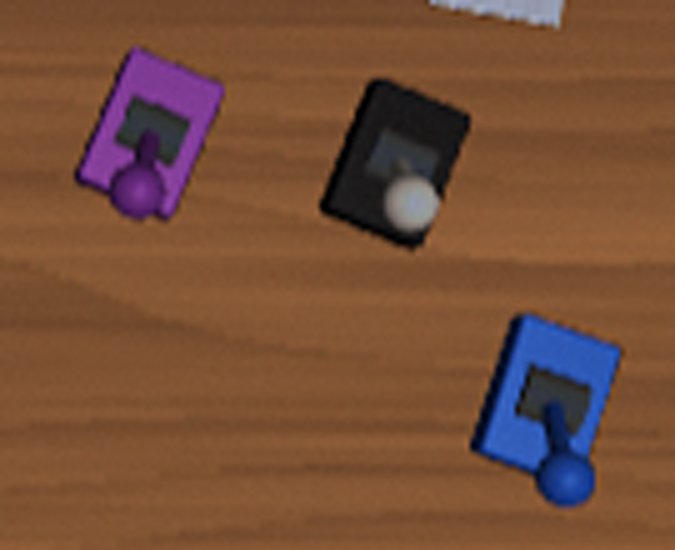

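The crop shows the fit is about 1 px off. Rod at the discs is (121,488) and (617,83) in crop pixels, and the straights meet at (340,412) and (403,159). The tab top is at (226,435). The black switch's top face is centred at (395,164) in its crop and the grey knob is at (412,205). I'll refit with these points and plan the moves.

```bash
python3 - <<'E'
t=open('fit.py').read()
import re
t=re.sub(r"P=np.array.*",'P=np.array([[32,520],[121,488],[340,412],[403,159],[617,83],[712,57]],float)/4.6-.5+[180,200]',t)
t=t.replace("pix(s,232,296,.256)","pix(s,226/4.6+179.5,435/4.6+199.5,.256)")
t=re.sub(r",'knob'.*",'',t).rstrip()
t=t.split("    im=s")[0]+""")
    f=lambda u,v,z:pix(s,u/5+354.5,v/5+244.5,z)
    print('knob',f(412,205,.092),'base',f(395,164,.025),'ends',f(422,99,.025),f(369,229,.025))
    q=w(p,L[[1,4]]); d=np.array([np.sin(p[2]),-np.cos(p[2]),0])
    print('begin',q[0]+d*.011,'stop',q[1]-d*.011)
""" if t.split("    im=s")[0].rstrip()[-1]!=')' else t.split("    im=s")[0]+"""
    f=lambda u,v,z:pix(s,u/5+354.5,v/5+244.5,z)
    print('knob',f(412,205,.092),'base',f(395,164,.025),'ends',f(422,99,.025),f(369,229,.025))
    q=w(p,L[[1,4]]); d=np.array([np.sin(p[2]),-np.cos(p[2]),0])
    print('begin',q[0]+d*.011,'stop',q[1]-d*.011)
"""
open('fit.py','w').write(t)
E
cat > plan.py <<'E'
from h import *
import math
def plan(wps,step=.035,ang=6.8):
    """wps: x,y,z,yaw of tool x (deg); prints rows (cm, deg) grouped by 5"""
    st=ctrl.read_state(); p=np.array(st['tool_pos']); M=rot(st['tool_rot']); rows=[]
    for x,y,z,a in wps:
        t=np.array([x,y,z]); c,s=np.cos(np.radians(a)),np.sin(np.radians(a))
        T=np.array([[c,s,0],[s,-c,0],[0,0,-1.]])
        rv=R.from_matrix(M.T@T).as_rotvec(); n=max(1,math.ceil(np.linalg.norm(t-p)/step),math.ceil(np.degrees(np.linalg.norm(rv))/ang)); dp=(t-p)/n
        for i in range(n):
            sh=(M.T@dp*100).round(2); tu=np.degrees(rv/n).round(2)
            rows.append([sh.tolist(),tu.tolist()]); p=p+M@sh/100; M=M@R.from_rotvec(np.radians(tu)).as_matrix()
    print(st['time_s'],np.round(st['tool_pos'],4),'yaw',np.degrees(np.arctan2(*rot(st['tool_rot'])[[1,0],0])).round(2),'j7',st['joint_positions'].round(2))
    for i in range(0,len(rows),5): print(rows[i:i+5])
E
python3 fit.py
python3 -c "
from plan import *
plan([(.40,-.5,.33,50),(.5,-.25,.34,80),(.46,.12,.33,110)])"
```

```text
0.1 [ 0.2336 -0.6327  0.2304] yaw 20.27 j7 [ 1.11  0.48  0.02  1.56 -0.01  1.11 -0.08]
[[[2.89, -0.96, -1.42], [-0.01, -0.0, -4.25]], [[2.95, -0.74, -1.42], [-0.01, -0.0, -4.25]], [[3.0, -0.52, -1.42], [-0.01, -0.0, -4.25]], [[3.03, -0.3, -1.42], [-0.01, -0.0, -4.25]], [[3.04, -0.07, -1.42], [-0.01, -0.0, -4.25]]]
[[[3.04, 0.15, -1.42], [-0.01, -0.0, -4.25]], [[3.02, 0.38, -1.42], [-0.01, -0.0, -4.25]], [[3.2, -1.05, -0.13], [-0.0, -0.0, -3.75]], [[3.26, -0.84, -0.13], [-0.0, -0.0, -3.75]], [[3.3, -0.62, -0.13], [-0.0, -0.0, -3.75]]]
[[[3.34, -0.41, -0.13], [-0.0, -0.0, -3.75]], [[3.36, -0.19, -0.13], [-0.0, -0.0, -3.75]], [[3.36, 0.03, -0.13], [-0.0, -0.0, -3.75]], [[3.35, 0.25, -0.13], [-0.0, -0.0, -3.75]], [[3.33, 0.47, -0.13], [-0.0, -0.0, -3.75]]]
[[[3.25, -0.94, 0.1], [0.0, -0.0, -2.73]], [[3.29, -0.78, 0.1], [0.0, -0.0, -2.73]], [[3.32, -0.63, 0.1], [0.0, -0.0, -2.73]], [[3.35, -0.47, 0.1], [0.0, -0.0, -2.73]], [[3.37, -0.31, 0.1], [0.0, -0.0, -2.73]]]
[[[3.38, -0.15, 0.1], [0.0, -0.0, -2.73]], [[3.38, 0.01, 0.1], [0.0, -0.0, -2.73]], [[3.38, 0.18, 0.1], [0.0, -0.0, -2.73]], [[3.37, 0.34, 0.1], [0.0, -0.0, -2.73]], [[3.35, 0.5, 0.1], [0.0, -0.0, -2.73]]]
[[[3.32, 0.65, 0.1], [0.0, -0.0, -2.73]]]  File "fit.py", line 17
    print('tab',pix(s,226/4.6+179.5,435/4.6+199.5,.256)
         ^
SyntaxError: '(' was never closed
```

```bash
sed -i "s/199.5,.256)$/199.5,.256))/" fit.py; python3 fit.py
```

```text
rail [0.5244 0.0806 0.3385] 19.39193434337375 [[-1.5, 0.1], [0.6, -0.1], [1.1, 0.3], [-0.2, -0.5], [0.0, 0.6], [-0.1, -0.4]]
W [[0.4156, 0.2331, 0.2], [0.4309, 0.1898, 0.2], [0.4654, 0.0917, 0.2], [0.5834, 0.0696, 0.2], [0.618, -0.0285, 0.2], [0.6332, -0.0719, 0.2]]
feet top [[204.0, 316.0], [332.0, 229.0]]
side [[332.0, 321.0], [337.0, 302.0], [346.0, 265.0], [301.0, 240.0], [312.0, 213.0], [316.0, 202.0]] [[332.0, 394.0], [317.0, 269.0]]
tab [0.45121125 0.1361364  0.256     ]
knob [ 0.48865853 -0.30979686  0.092     ] base [ 0.51410359 -0.31639237  0.025     ] ends [ 0.54564889 -0.33001662  0.025     ] [ 0.482813   -0.30335237  0.025     ]
begin [0.43452423 0.17937665 0.2       ] stop [ 0.61430322 -0.01813668  0.2       ]
```

move_arm(targets=[[[2.9, -0.9, -1.4], [0, 0, -4.2]], [[2.9, -0.7, -1.4], [0, 0, -4.2]], [[3.0, -0.5, -1.4], [0, 0, -4.2]], [[3.0, -0.3, -1.4], [0, 0, -4.2]], [[3.0, -0.1, -1.4], [0, 0, -4.2]]], jaw=0)

```text
time_s: 0.52
tool_pos: [0.3531, -0.5386, 0.3015]
tool_rot: [-0.0, 0.935, 0.354, -0.0]
force: [0.3, 0.6, 0.0]
opening: 0.0852
grip_force: 0.0
```

move_arm(targets=[[[3.0, 0.2, -1.4], [0, 0, -4.2]], [[3.0, 0.4, -1.4], [0, 0, -4.2]], [[3.2, -1.0, 0], [0, 0, -3.8]], [[3.3, -0.8, 0], [0, 0, -3.8]], [[3.3, -0.6, 0], [0, 0, -3.8]]])

```text
time_s: 0.93
tool_pos: [0.4397, -0.4082, 0.329]
tool_rot: [-0.0, 0.86, 0.51, -0.0]
force: [-0.5, 0.5, 0.2]
opening: 0.0853
grip_force: 0.0
```

move_arm(targets=[[[3.3, -0.4, 0], [0, 0, -3.8]], [[3.3, -0.2, 0], [0, 0, -3.8]], [[3.3, 0, 0], [0, 0, -3.8]], [[3.3, 0.2, 0], [0, 0, -3.8]], [[3.3, 0.4, 0], [0, 0, -3.8]]])

```text
time_s: 1.35
tool_pos: [0.4994, -0.254, 0.329]
tool_rot: [-0.0, 0.765, 0.644, -0.0]
force: [0.5, 0.1, -0.6]
opening: 0.0852
grip_force: 0.0
```

move_arm(targets=[[[3.2, -0.9, 0], [0, 0, -2.7]], [[3.2, -0.8, 0], [0, 0, -2.7]], [[3.3, -0.6, 0], [0, 0, -2.7]], [[3.3, -0.5, 0], [0, 0, -2.7]], [[3.3, -0.3, 0], [0, 0, -2.7]]])

```text
time_s: 1.77
tool_pos: [0.4805, -0.0887, 0.329]
tool_rot: [-0.0, 0.684, 0.73, -0.0]
force: [0.2, 0.4, -0.3]
opening: 0.0855
grip_force: 0.0
```

```bash
python3 -c "
from plan import *
plan([(.450,.136,.325,109.4)])"
```

```text
1.7667 [ 0.4805 -0.0887  0.329 ] yaw 93.7 j7 [ 0.52  0.12 -0.5   1.83  0.06  1.21  0.06]
[[[3.23, -0.23, 0.06], [-0.01, 0.0, -2.24]], [[3.24, -0.1, 0.06], [-0.01, 0.0, -2.24]], [[3.24, 0.03, 0.06], [-0.01, 0.0, -2.24]], [[3.24, 0.15, 0.06], [-0.01, 0.0, -2.24]], [[3.23, 0.28, 0.06], [-0.01, 0.0, -2.24]]]
[[[3.21, 0.4, 0.06], [-0.01, 0.0, -2.24]], [[3.2, 0.53, 0.06], [-0.01, 0.0, -2.24]]]
```

move_arm(targets=[[[3.2, -0.2, 0], [0, 0, -2.2]], [[3.2, -0.1, 0], [0, 0, -2.2]], [[3.2, 0, 0], [0, 0, -2.2]], [[3.2, 0.2, 0], [0, 0, -2.2]], [[3.2, 0.3, 0], [0, 0, -2.2]]])

```text
time_s: 2.18
tool_pos: [0.4603, 0.07, 0.3291]
tool_rot: [0.0, 0.611, 0.792, -0.0]
force: [0.7, 0.5, -0.4]
opening: 0.0853
grip_force: 0.0
```

move_arm(targets=[[[3.2, 0.4, 0.2], [0, 0, -2.2]], [[3.2, 0.5, 0.2], [0, 0, -2.4]], [[0, 0, 0], [0, 0, 0]], [[0, 0, 0], [0, 0, 0]]])

```text
time_s: 2.52
tool_pos: [0.4517, 0.1345, 0.3251]
tool_rot: [-0.0, 0.578, 0.816, -0.0]
force: [-0.3, -1.1, 0.1]
opening: 0.0855
grip_force: 0.0
```

```bash
python3 -c "
from plan import *
s=snap('wrist','w1.png');np.save('w1.npy',s,allow_pickle=True)
print(s['eye'],s['attitude'])
print(proj(s,[[.4512,.136,.256],[.4498,.136,.2]]))
plan([(.450,.136,.226,109.4)])"
```

```text
[0.4285073  0.20335166 0.46701477] [ 0.97539506 -0.14213599 -0.02444887  0.16674561]
[[314.87087188 253.29623472]
 [313.27191647 226.36276217]]
2.5667 [0.4522 0.1327 0.325 ] yaw 109.22 j7 [ 0.25  0.11 -0.71  1.86  0.08  1.2  -0.15]
[[[0.13, -0.03, 3.3], [-0.01, 0.01, -0.06]], [[0.13, -0.03, 3.3], [-0.01, 0.01, -0.06]], [[0.13, -0.03, 3.3], [-0.01, 0.01, -0.06]]]
```

View pics/w1.png

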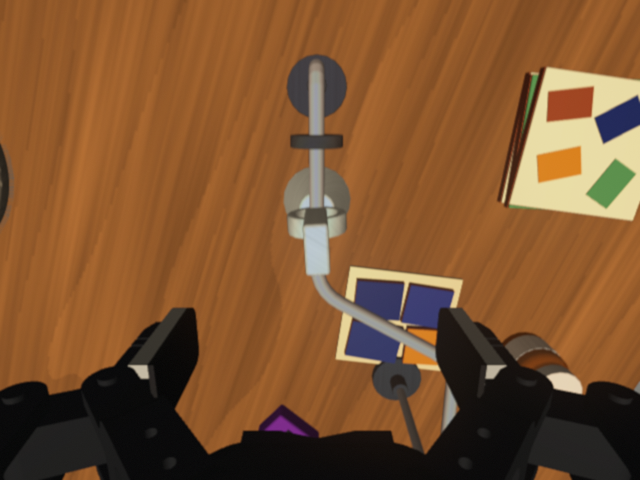

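The wrist view shows the tab's top centred at (316,249), against a prediction of (315,253), so the position is good to about 2 mm. The rod runs straight up the picture, so the yaw is right. I'll descend and grip.

move_arm(targets=[[[0.2, 0, 3.3], [0, 0, 0]], [[0.2, 0, 3.3], [0, 0, 0]], [[0.1, 0, 3.3], [0, 0, 0]], [[0, 0, 0], [0, 0, 0]]])

```text
time_s: 2.9
tool_pos: [0.4474, 0.1341, 0.2209]
tool_rot: [-0.003, 0.581, 0.814, -0.004]
force: [-1.0, -0.4, -0.5]
opening: 0.0851
grip_force: 0.0
```

move_arm(targets=[[[0, 0, 0], [0, 0, 0]], [[0, 0, 0], [0, 0, 0]], [[0, 0, 0], [0, 0, 0]], [[0, 0, 0], [0, 0, 0]], [[0, 0, 0], [0, 0, 0]]], jaw=1, force=40)

```text
time_s: 3.32
tool_pos: [0.4517, 0.1376, 0.2277]
tool_rot: [0.001, 0.58, 0.815, 0.001]
force: [0.1, 0.9, 1.0]
opening: 0.0258
grip_force: 0.0
```

move_arm(targets=[[[0, 0, 0], [0, 0, 0]], [[0, 0, 0], [0, 0, 0]], [[0, 0, 0], [0, 0, 0]], [[0, 0, 0], [0, 0, 0]], [[0, 0, 0], [0, 0, 0]]])

```text
time_s: 3.73
tool_pos: [0.4509, 0.1374, 0.2273]
tool_rot: [0.0, 0.58, 0.815, -0.0]
force: [-2.4, -0.8, 6.6]
opening: 0.0136
grip_force: 43.1
```

Gripped: opening is 13.6 mm at 43 N. Next I'll lift about 9 mm so the ring is centred on the rod, then follow the rail.

```bash
cat > path.py <<'E'
from plan import *
import fit
W=fit.w(fit.p,fit.L)[:,:2]; A,B,C,D=W[1],W[2],W[3],W[4]; yaw0=np.degrees(fit.p[2])+90
u=lambda a,b:(b-a)/np.linalg.norm(b-a)
def arc(a,b,c,y0,y1,n=9):
    r=.005/(1/np.cos(np.pi/6)-1); t=r*np.tan(np.pi/6); p0=b-u(a,b)*t; 
    nrm=u(b,(b-u(a,b)+b+u(b,c))/2); ctr=b+nrm*(r/np.cos(np.pi/6)); sgn=np.sign(y1-y0); out=[]
    for k in range(n+1):
        th=sgn*np.pi/3*k/n; v=p0-ctr; out.append((*(ctr+[np.cos(th)*v[0]-np.sin(th)*v[1],np.sin(th)*v[0]+np.cos(th)*v[1]]),y0+(y1-y0)*k/n))
    return out
a1=arc(A,B,C,yaw0,yaw0+60); a2=arc(B,C,D,yaw0+60,yaw0); stop=D+u(D,C)*.011
E
python3 -c "
from path import *
print(np.round(a1[0],4),np.round(a1[-1],4),np.round(a2[0],4),np.round(a2[-1],4),stop,yaw0)
Z=.236
p=ctrl.read_state()['tool_pos']
plan([(p[0],p[1],Z,yaw0)]+[(x,y,Z,a) for x,y,a in a1],step=.018,ang=7)"
```

```text
[4.592000e-01 1.093000e-01 1.093919e+02] [4.837000e-01 8.820000e-02 1.693919e+02] [5.651000e-01 7.300000e-02 1.693919e+02] [5.896000e-01 5.200000e-02 1.093919e+02] [ 0.61430322 -0.01813668] 109.39193434337375
3.7333 [0.4509 0.1374 0.2273] yaw 109.17 j7 [ 0.21  0.21 -0.71  1.99  0.17  0.99 -0.25]
[[[-0.0, 0.0, -0.87], [0.03, 0.05, -0.23]], [[-1.47, -0.08, -0.0], [-0.0, -0.0, 0.0]], [[-1.47, -0.08, -0.0], [-0.0, -0.0, 0.0]], [[-0.37, 0.03, -0.0], [-0.0, -0.01, -6.66]], [[-0.37, 0.02, -0.0], [-0.0, 0.0, -6.67]]]
[[[-0.38, 0.02, -0.0], [-0.01, 0.0, -6.67]], [[-0.37, 0.02, -0.0], [0.0, 0.0, -6.66]], [[-0.38, 0.02, -0.0], [0.0, 0.0, -6.67]], [[-0.37, 0.03, -0.0], [0.0, 0.01, -6.67]], [[-0.38, 0.02, -0.0], [0.0, -0.0, -6.66]]]
[[[-0.37, 0.02, -0.0], [0.0, -0.0, -6.67]], [[-0.38, 0.02, -0.0], [0.0, -0.0, -6.67]]]
```

move_arm(targets=[[[0, 0, -0.5], [0, 0, 0]], [[0, 0, -0.4], [0, 0, -0.2]], [[-0.9, 0, 0], [0, 0, 0]], [[-1.0, -0.1, 0], [0, 0, 0]], [[-1.0, -0.1, 0], [0, 0, 0]]])

```text
time_s: 4.15
tool_pos: [0.4587, 0.108, 0.2351]
tool_rot: [0.0, 0.578, 0.816, -0.0]
force: [-0.5, -0.3, -2.6]
opening: 0.0134
grip_force: 41.9
```

move_arm(targets=[[[0, 0, 0], [0, 0, 0]], [[0, 0, 0], [0, 0, 0]]])

```text
time_s: 4.32
tool_pos: [0.4586, 0.1081, 0.235]
tool_rot: [-0.0, 0.579, 0.815, -0.0]
force: [-0.2, 0.4, -3.3]
opening: 0.0132
grip_force: 41.8
```

```bash
python3 -c "
from path import *
print(ctrl.read_state()['force'],ctrl.read_state()['wrist_torque'])
plan([(x,y,.236,a) for x,y,a in a1],step=.018,ang=7)"
```

```text
[-0.17174123  0.44296209 -3.33950884] [ 0.01960126 -0.00966283 -0.02185925]
4.3167 [0.4586 0.1081 0.235 ] yaw 109.22 j7 [ 0.26  0.2  -0.7   1.98  0.15  1.01 -0.17]
[[[0.08, 0.09, -0.1], [-0.04, 0.0, -0.17]], [[-0.37, 0.03, -0.0], [-0.0, 0.0, -6.67]], [[-0.38, 0.02, -0.0], [-0.0, 0.0, -6.66]], [[-0.37, 0.02, -0.0], [-0.0, 0.0, -6.67]], [[-0.38, 0.02, -0.0], [-0.0, 0.0, -6.67]]]
[[[-0.37, 0.03, -0.0], [-0.0, 0.0, -6.66]], [[-0.38, 0.02, -0.0], [-0.0, 0.0, -6.67]], [[-0.37, 0.02, -0.0], [-0.0, 0.0, -6.67]], [[-0.38, 0.02, -0.0], [-0.0, 0.0, -6.66]], [[-0.37, 0.02, -0.0], [-0.0, -0.0, -6.67]]]
```

Only the lamp's weight is felt (−3.3 N vertical), so the ring is free on the rod. Now the first corner.

move_arm(targets=[[[-0.3, 0, 0], [0, 0, -6.7]], [[-0.4, 0, 0], [0, 0, -6.7]], [[-0.4, 0, 0], [0, 0, -6.7]], [[-0.4, 0, 0], [0, 0, -6.7]], [[-0.4, 0, 0], [0, 0, -6.7]]])

```text
time_s: 4.73
tool_pos: [0.4687, 0.094, 0.2352]
tool_rot: [-0.0, 0.315, 0.949, 0.0]
force: [0.1, 0.5, -2.4]
opening: 0.0132
grip_force: 41.8
```

move_arm(targets=[[[-0.4, 0, 0], [0, 0, -6.7]], [[-0.4, 0, 0], [0, 0, -6.7]], [[-0.4, 0, 0], [0, 0, -6.7]], [[-0.4, 0, 0], [0, 0, -6.6]], [[0, 0, 0], [0, 0, 0]]])

```text
time_s: 5.15
tool_pos: [0.4835, 0.0865, 0.2352]
tool_rot: [-0.0, 0.089, 0.996, 0.0]
force: [0.5, -0.2, -2.9]
opening: 0.0133
grip_force: 41.8
```

```bash
python3 -c "
from path import *
print(ctrl.read_state()['force'],ctrl.read_state()['wrist_torque'])
plan([(x,y,.236,a) for x,y,a in a2],step=.02,ang=7)"
```

```text
[ 0.53150998 -0.24359811 -2.85544451] [-0.02107922  0.01810132  0.01094407]
5.15 [0.4835 0.0865 0.2352] yaw 169.77 j7 [ 0.42  0.27 -0.84  1.94  0.23  1.03  0.87]
[[[-1.65, 0.02, -0.02], [0.01, -0.0, 0.08]], [[-1.65, 0.03, -0.02], [0.01, -0.0, 0.08]], [[-1.65, 0.03, -0.02], [0.01, -0.0, 0.08]], [[-1.65, 0.03, -0.02], [0.01, -0.0, 0.08]], [[-1.65, 0.03, -0.02], [0.01, -0.0, 0.08]]]
[[[-0.39, -0.02, 0.01], [-0.01, -0.01, 6.65]], [[-0.38, -0.02, 0.0], [0.0, 0.0, 6.66]], [[-0.37, -0.02, 0.0], [0.0, 0.0, 6.67]], [[-0.38, -0.02, 0.0], [0.0, 0.0, 6.67]], [[-0.38, -0.03, 0.0], [0.0, 0.0, 6.66]]]
[[[-0.37, -0.02, 0.0], [0.0, 0.0, 6.67]], [[-0.37, -0.02, 0.0], [0.0, 0.0, 6.67]], [[-0.38, -0.02, 0.0], [0.0, 0.0, 6.66]], [[-0.38, -0.02, 0.0], [0.0, 0.0, 6.67]]]
```

move_arm(targets=[[[-1.6, 0, 0], [0, 0, 0]], [[-1.6, 0, 0], [0, 0, 0]], [[-1.6, 0.1, 0], [0, 0, 0]], [[-1.7, 0, 0], [0, 0, 0.2]], [[-1.6, 0, 0], [0, 0, 0.2]]])

```text
time_s: 5.57
tool_pos: [0.5633, 0.073, 0.2351]
tool_rot: [-0.0, 0.096, 0.995, 0.0]
force: [1.0, 1.2, -2.2]
opening: 0.0135
grip_force: 41.9
```

move_arm(targets=[[[-0.4, 0, 0], [0, 0, 6.7]], [[-0.4, 0, 0], [0, 0, 6.7]], [[-0.4, 0, 0], [0, 0, 6.7]], [[-0.4, 0, 0], [0, 0, 6.7]], [[-0.4, 0, 0], [0, 0, 6.7]]])

```text
time_s: 5.98
tool_pos: [0.5806, 0.0653, 0.235]
tool_rot: [-0.0, 0.382, 0.924, 0.0]
force: [0.3, -0.4, -2.5]
opening: 0.0133
grip_force: 41.9
```

move_arm(targets=[[[-0.4, 0, 0], [0, 0, 6.7]], [[-0.4, 0, 0], [0, 0, 6.7]], [[-0.4, 0, 0], [0, 0, 6.7]], [[-0.4, 0, 0], [0, 0, 6.6]], [[0, 0, 0], [0, 0, 0]]])

```text
time_s: 6.4
tool_pos: [0.5901, 0.0514, 0.2351]
tool_rot: [0.0, 0.584, 0.812, -0.0]
force: [-0.2, -0.4, -2.2]
opening: 0.0134
grip_force: 41.9
```

```bash
python3 -c "
from path import *
print(ctrl.read_state()['force'],ctrl.read_state()['wrist_torque'])
e=stop+u(D,C)*.01
plan([(*e,.236,yaw0),(*stop,.228,yaw0)],step=.02,ang=7)"
```

```text
[-0.24980207 -0.42788514 -2.18791669] [-0.05337355 -0.00531235  0.01091542]
6.4 [0.5901 0.0514 0.2351] yaw 108.51 j7 [ 0.23  0.39 -0.55  1.73  0.23  1.09 -0.07]
[[[-1.59, 0.02, -0.02], [-0.0, 0.0, -0.22]], [[-1.59, 0.01, -0.02], [-0.0, 0.0, -0.22]], [[-1.59, 0.01, -0.02], [-0.0, 0.0, -0.22]], [[-1.59, 0.0, -0.02], [-0.0, 0.0, -0.22]], [[-1.0, -0.0, 0.79], [-0.02, 0.02, -0.01]]]
```

move_arm(targets=[[[-1.6, 0, 0], [0, 0, -0.2]], [[-1.6, 0, 0], [0, 0, -0.2]], [[-1.5, 0, 0], [0, 0, -0.2]], [[-1.3, 0, 0.4], [0, 0, -0.2]], [[0, 0, 0.3], [0, 0, 0]]])

```text
time_s: 6.82
tool_pos: [0.6106, -0.0084, 0.2279]
tool_rot: [0.001, 0.577, 0.817, -0.001]
force: [-2.8, -7.3, 25.6]
opening: 0.0133
grip_force: 46.3
```

move_arm(targets=[[[-0.3, 0, 0], [0, 0, 0]], [[-0.3, 0, 0], [0, 0, 0]], [[-0.2, 0, 0], [0, 0, 0]], [[0, 0, 0], [0, 0, 0]], [[0, 0, 0], [0, 0, 0]]])

```text
time_s: 7.23
tool_pos: [0.6119, -0.0103, 0.228]
tool_rot: [-0.001, 0.574, 0.819, 0.0]
force: [-2.1, 4.5, -1.7]
opening: 0.0134
grip_force: 42.0
```

There's contact about 8 mm before the predicted stop, so I'm checking with the side and top cameras.

```bash
python3 -c "
from path import *
a=snap('side');b=snap('top')
np.save('s2.npy',a,allow_pickle=True);np.save('t2.npy',b,allow_pickle=True)
P=np.array([[*stop,.19],[*D,.2]])
print(proj(a,P),proj(b,P))
print(ctrl.read_state()['force'])
f=lambda i,x,y,w,h:cv2.resize(i['image'][y:y+h,x:x+w,::-1],None,fx=5,fy=5,interpolation=cv2.INTER_CUBIC)
cv2.imwrite('pics/c3.png',np.hstack([f(a,270,180,80,110),f(b,260,170,80,110)]))"
```

```text
[[310.71325292 219.47030524]
 [311.68219497 213.06889736]] [[308.79062651 220.7438833 ]
 [313.65293393 218.1870071 ]]
[-1.18111202  5.57688101 -1.88041871]
```

View pics/c3.png

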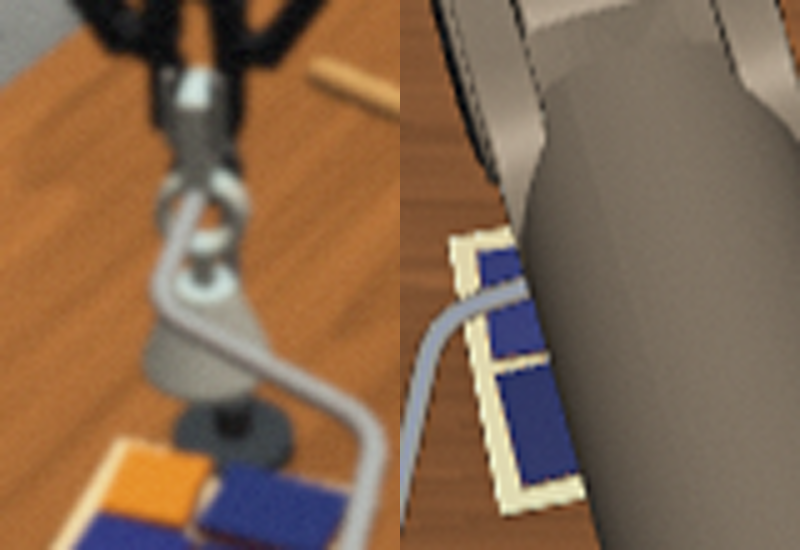

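In the side view the ring centre is at crop (203,213), about 3 px short of the predicted stop. The 8 mm shortfall equals the tab's overhang past the ring, so the tab's end is touching the disc; nominal clearance there is only 1 mm. I'll back off, lift, push the ring in, then lower.

move_arm(targets=[[[0.4, 0, 0], [0, 0, 0]], [[0, 0, -0.6], [0, 0, 0]], [[-0.4, 0, 0], [0, 0, 0]], [[-0.4, 0, 0], [0, 0, 0]], [[0, 0, 0], [0, 0, 0]]])

```text
time_s: 7.75
tool_pos: [0.6147, -0.0175, 0.2349]
tool_rot: [0.001, 0.576, 0.817, 0.0]
force: [0.5, -1.0, 0.8]
opening: 0.0134
grip_force: 42.2
```

move_arm(targets=[[[-0.2, 0, 0], [0, 0, 0]], [[0, 0, 0], [0, 0, 0]], [[0, 0, 0], [0, 0, 0]]])

```text
time_s: 8.0
tool_pos: [0.6148, -0.0176, 0.2349]
tool_rot: [0.0, 0.575, 0.818, 0.0]
force: [-1.5, 1.2, 3.7]
opening: 0.0135
grip_force: 42.8
```

Lifted, it reaches the predicted stop point. I'll push slightly more, then lower.

move_arm(targets=[[[-0.2, 0, 0], [0, 0, 0]], [[0, 0, 0], [0, 0, 0]], [[0, 0, 0], [0, 0, 0]]])

```text
time_s: 8.25
tool_pos: [0.6148, -0.0178, 0.2349]
tool_rot: [-0.001, 0.575, 0.818, 0.001]
force: [-3.7, 5.3, 6.7]
opening: 0.0134
grip_force: 43.1
```

move_arm(targets=[[[0, 0, 0.3], [0, 0, 0]], [[0, 0, 0], [0, 0, 0]], [[0, 0, 0], [0, 0, 0]]])

```text
time_s: 8.5
tool_pos: [0.615, -0.0176, 0.2345]
tool_rot: [-0.0, 0.575, 0.818, 0.001]
force: [-10.5, 5.1, 20.8]
opening: 0.0134
grip_force: 45.4
```

Lowering is blocked at 20 N, with some sideways force too. I'll relieve it and look from the wrist and the side together.

move_arm(targets=[[[0.2, 0, -0.3], [0, 0, 0]], [[0, 0, 0], [0, 0, 0]], [[0, 0, 0], [0, 0, 0]]])

```text
time_s: 8.75
tool_pos: [0.6147, -0.0177, 0.2348]
tool_rot: [0.0, 0.575, 0.818, 0.0]
force: [-3.5, 1.8, 6.4]
opening: 0.0138
grip_force: 43.2
```

```bash
python3 -c "
from path import *
a=snap('side');b=snap('wrist')
st=ctrl.read_state();print(st['force'],st['tool_pos'])
np.save('s3.npy',a,allow_pickle=True);np.save('w3.npy',b,allow_pickle=True)
t=np.array(st['tool_pos'])
print(proj(a,[[*stop,.19],[*D,.2],t]),proj(b,[[*stop,.256],[*stop,.2],[*D,.217],t]))
A=cv2.resize(a['image'][180:280,275:345,::-1],None,fx=5.7,fy=5.7,interpolation=cv2.INTER_CUBIC)
B=cv2.resize(b['image'][180:480,220:420,::-1],None,fx=1.9,fy=1.9,interpolation=cv2.INTER_CUBIC)
print(A.shape,B.shape)
cv2.imwrite('pics/c4.png',np.hstack([A,B]))"
```

```text
[-3.26843927  2.92434444  7.34601582] [ 0.6147264  -0.01762682  0.23482087]
[[310.71325292 219.47030524]
 [311.68219497 213.06889736]
 [310.00220674 202.46998183]] [[311.85400115 344.24669414]
 [313.07157587 280.42807691]
 [312.68479937 318.78505674]
 [313.88679479 314.18686072]]
(570, 399, 3) (570, 380, 3)
```

View pics/c4.png

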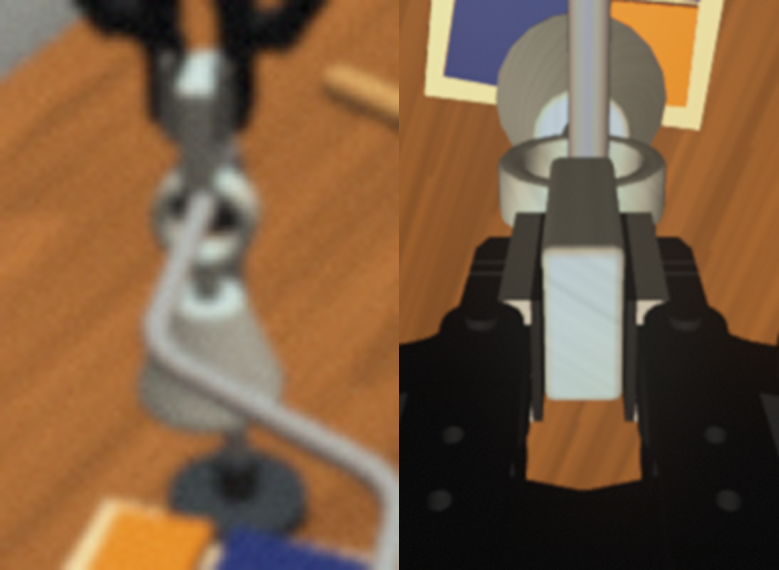

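The wrist view shows the tab top's edges at rows about 309 and 390. In the side view the ring sits in front of the dark disc at about (311,217). I'll solve for the tab top's height and position from the wrist view.

```bash
python3 -c "
from path import *
from scipy.optimize import least_squares
d=u(C,D)
for n,r,w,c in(('w1.npy',(224,275),25,np.array([.4498,.136])),('w3.npy',(309,390.5),40.5,stop)):
    s=np.load(n,allow_pickle=True).item()
    def f(p):
        P=[[*(c+d*(p[0]+e*.015)),p[1]] for e in(-1,1)]
        return proj(s,P)[:,1]-r
    q=least_squares(f,[0,.256],x_scale=.01).x
    print(n,'along mm',q[0]*1e3,'ztop',q[1], s['K'][0][0])
    for z in(.25,.256,.262,.268):
        P=[[*(c+np.array([-d[1],d[0]])*e*.007),z] for e in(-1,1)]; print(z,np.diff(proj(s,P)[:,0]))
s=np.load('w3.npy',allow_pickle=True).item()
# ring: left/right extent rows
for z in(.18,.185,.19,.197,.2):
    print(z,[proj(s,[[*(stop+d*y*.001+np.array([-d[1],d[0]])*x*.001),z]]).round(1).tolist() for x in(-21,21) for y in(-7,7)])
"
```

```text
w1.npy along mm 0.10641646209879721 ztop 0.2512579384437796 405.7315664559167
0.25 [24.89840448]
0.256 [25.54221935]
0.262 [26.22021312]
0.268 [26.93518174]
w3.npy along mm -0.6014734665806054 ztop 0.26113785229515857 405.7315664559167
0.25 [39.91153872]
0.256 [41.59198835]
0.262 [43.42016648]
0.268 [45.416449]
0.18 [[[272.3, 252.5]], [[273.0, 278.0]], [[354.5, 252.9]], [[353.6, 278.4]]]
0.185 [[[271.3, 255.6]], [[272.0, 281.7]], [[355.4, 256.1]], [[354.5, 282.1]]]
0.19 [[[270.2, 259.0]], [[270.9, 285.6]], [[356.3, 259.5]], [[355.4, 286.0]]]
0.197 [[[268.6, 263.9]], [[269.4, 291.3]], [[357.7, 264.4]], [[356.7, 291.8]]]
0.2 [[[267.9, 266.1]], [[268.7, 293.9]], [[358.4, 266.7]], [[357.3, 294.4]]]
```

```bash
python3 -c "
from path import *
d=u(C,D); n=np.array([-d[1],d[0]])
s=np.load('w3.npy',allow_pickle=True).item()
c=stop-d*.0006
cr=lambda P:((proj(s,[P])[0]-[220,180])*1.9+[399,0]).round(0).tolist()
for z in(.206,.211,.216,.221,.226,.231,.236,.241,.251,.261): print(z,'tabend',cr([*(c-d*.015),z]),'pad edge',cr([*(c-d*.011+n*.012),z]),cr([*(c+d*.011+n*.012),z]))
print('ring top lifted, s=-7',cr([*(c-d*.007),.218]),'eye',s['eye'])
"
```

```text
0.206 tabend [576.0, 139.0] pad edge [627.0, 155.0] [625.0, 240.0]
0.211 tabend [576.0, 146.0] pad edge [628.0, 162.0] [626.0, 250.0]
0.216 tabend [576.0, 153.0] pad edge [629.0, 170.0] [627.0, 260.0]
0.221 tabend [575.0, 161.0] pad edge [631.0, 179.0] [628.0, 270.0]
0.226 tabend [575.0, 169.0] pad edge [632.0, 187.0] [630.0, 281.0]
0.231 tabend [575.0, 178.0] pad edge [634.0, 197.0] [631.0, 293.0]
0.236 tabend [575.0, 187.0] pad edge [635.0, 206.0] [633.0, 305.0]
0.241 tabend [575.0, 197.0] pad edge [637.0, 217.0] [634.0, 318.0]
0.251 tabend [574.0, 219.0] pad edge [641.0, 240.0] [638.0, 347.0]
0.261 tabend [574.0, 245.0] pad edge [645.0, 267.0] [642.0, 380.0]
ring top lifted, s=-7 [575.0, 190.0] eye [0.59101234 0.0510401  0.37676291]
```

The fingertips are clear of the disc. I'll back off 15 mm and feel where the ring actually rests on the rod.

move_arm(targets=[[[0.8, 0, 0], [0, 0, 0]], [[0.8, 0, 0], [0, 0, 0]], [[0, 0, 0], [0, 0, 0]], [[0, 0, 0], [0, 0, 0]]])

```text
time_s: 9.18
tool_pos: [0.6083, -0.0022, 0.2333]
tool_rot: [-0.001, 0.575, 0.818, -0.0]
force: [-0.2, 0.3, -3.2]
opening: 0.0132
grip_force: 41.8
```

move_arm(targets=[[[0, 0, 0.2], [0, 0, 0]], [[0, 0, 0], [0, 0, 0]], [[0, 0, 0], [0, 0, 0]]])

```text
time_s: 9.43
tool_pos: [0.6089, -0.0033, 0.2316]
tool_rot: [-0.0, 0.575, 0.818, -0.0]
force: [0.3, -1.5, -3.5]
opening: 0.0137
grip_force: 41.8
```

move_arm(targets=[[[0, 0, 0.2], [0, 0, 0]], [[0, 0, 0], [0, 0, 0]], [[0, 0, 0], [0, 0, 0]]])

```text
time_s: 9.68
tool_pos: [0.6091, -0.0031, 0.2301]
tool_rot: [-0.0, 0.575, 0.818, -0.0]
force: [-0.4, 0.1, -2.0]
opening: 0.0132
grip_force: 41.8
```

move_arm(targets=[[[0, 0, 0.2], [0, 0, 0]], [[0, 0, 0], [0, 0, 0]], [[0, 0, 0], [0, 0, 0]]])

```text
time_s: 9.93
tool_pos: [0.6091, -0.0029, 0.2282]
tool_rot: [-0.0, 0.575, 0.818, -0.0]
force: [-0.2, -0.3, -2.3]
opening: 0.0138
grip_force: 41.8
```

The ring is still free here, so the tab must have pitched or slipped in the grip. I'll feel for the rod, let the lamp hang naturally and re-grip.

move_arm(targets=[[[0, 0, 0.2], [0, 0, 0]], [[0, 0, 0], [0, 0, 0]], [[0, 0, 0], [0, 0, 0]]])

```text
time_s: 10.18
tool_pos: [0.6096, -0.0028, 0.2277]
tool_rot: [0.001, 0.575, 0.818, 0.0]
force: [-3.1, -0.5, 6.5]
opening: 0.0133
grip_force: 43.0
```

move_arm(targets=[[[0, 0, 0.2], [0, 0, 0]], [[0, 0, 0], [0, 0, 0]], [[0, 0, 0], [0, 0, 0]]])

```text
time_s: 10.43
tool_pos: [0.6101, -0.0027, 0.2274]
tool_rot: [0.001, 0.575, 0.818, 0.001]
force: [-5.0, -1.2, 14.1]
opening: 0.0132
grip_force: 44.3
```

It rests at the same height as before, so nothing slipped. Either the tab's full length runs down to the ring, or something else fouls the disc. I'll release, lift clear and take a close look.

move_arm(targets=[[[0, 0, -0.3], [0, 0, 0]], [[0, 0, 0], [0, 0, 0]], [[0, 0, 0], [0, 0, 0]], [[0, 0, 0], [0, 0, 0]], [[0, 0, 0], [0, 0, 0]]], jaw=0.4)

```text
time_s: 10.85
tool_pos: [0.609, -0.0029, 0.227]
tool_rot: [-0.0, 0.575, 0.818, -0.0]
force: [1.3, -0.4, -0.4]
opening: 0.0513
grip_force: 0.0
```

move_arm(targets=[[[0, 0, -3], [0, 0, 0]], [[0, 0, -3], [0, 0, 0]], [[4, 0, 0], [0, 0, 0]], [[4, 0, 0], [0, 0, 0]], [[0, 0, 0], [0, 0, 0]]])

```text
time_s: 11.27
tool_pos: [0.5793, 0.082, 0.2885]
tool_rot: [-0.001, 0.571, 0.821, 0.002]
force: [-0.2, 1.9, 0.8]
opening: 0.0512
grip_force: 0.0
```

```bash
python3 -c "
from path import *
a=snap('side');b=snap('wrist');t=snap('top')
np.save('w4.npy',b,allow_pickle=True)
print(ctrl.read_state()['tool_pos'])
pb=proj(b,[[*stop,.19],[*stop,.256],[*D,.2]]);pt=proj(t,[[*stop,.256],[*D,.2]]);print(pb,pt,proj(a,[[*stop,.19],[*D,.2]]))
x,y=pb[0].astype(int);x=int(np.clip(x,50,590));y=int(np.clip(y,70,410))
print(x,y)
B=cv2.resize(b['image'][y-70:y+70,x-50:x+50,::-1],None,fx=4,fy=4,interpolation=cv2.INTER_CUBIC)
A=cv2.resize(a['image'][180:250,280:330,::-1],None,fx=8,fy=8,interpolation=cv2.INTER_CUBIC)
cv2.imwrite('pics/c5.png',np.hstack([A,B]))"
```

```text
[0.5819456  0.0725389  0.28711295]
[[312.64452584 382.52168019]
 [311.67822909 459.67533372]
 [312.33241032 405.80528985]] [[308.35112224 214.23911125]
 [313.65293393 218.1870071 ]] [[310.71325292 219.47030524]
 [311.68219497 213.06889736]]
312 382
```

View pics/c5.png

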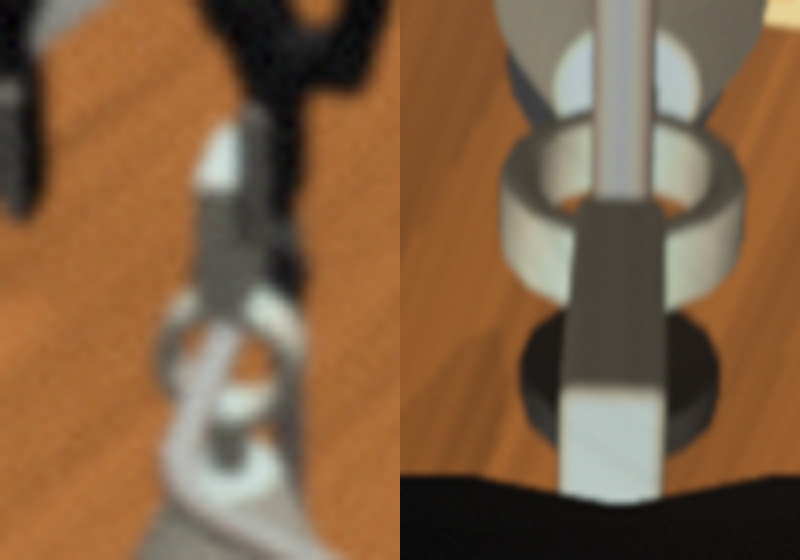

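The wrist view shows the tab's end face from crop row 388 (top edge) down to about row 200, where it overlaps the ring. The disc at (620,380) stands clear behind it. I'll work out the height of the tab's lower edge.

```bash
python3 -c "
from path import *
from scipy.optimize import brentq
d=u(C,D); n=np.array([-d[1],d[0]])
s=np.load('w4.npy',allow_pickle=True).item()
row=lambda a,z,l=0:proj(s,[[*(stop+d*a+n*l),z]])[0]
a=brentq(lambda a:row(a,.256)[1]-(312+388/4),-.08,.03)
print('tab near end s',a*1e3,'-> centre',a*1e3+15)
for z in(.209,.211,.214,.218,.22): print(z,(row(a,z)-[262,312])*4+[400,0])
c=a+.015
print('ring front rim top/bottom, hole top', [((row(c-.007,z)-[262,312])*4+[400,0]).round() for z in(.211,.205,.19,.169)])
print('ring rim sides',[((row(c+e,.19,l)-[262,312])*4+[400,0]).round() for e in(-.007,.007) for l in(-.021,.021)])
print('disc near-face top/bot,sides',[((row(.007,z)-[262,312])*4+[400,0]).round() for z in(.217,.183)],[((row(.007,.2,l)-[262,312])*4+[400,0]).round() for l in(-.017,.017)])
"
```

```text
tab near end s -32.17017384093243 -> centre -17.170173840932428
0.209 [604.10867474 180.61606999]
0.211 [604.01919058 187.91977135]
0.214 [603.88236371 199.08758683]
0.218 [603.69490141 214.3882684 ]
0.22 [603.59893914 222.22071318]
ring front rim top/bottom, hole top [array([603., 233.]), array([604., 210.]), array([604., 159.]), array([605.,  95.])]
ring rim sides [array([479., 157.]), array([729., 160.]), array([480., 229.]), array([726., 232.])]
disc near-face top/bot,sides [array([601., 427.]), array([602., 291.])] [array([500., 354.]), array([703., 356.])]
```

The image and the force data both point to the lower edge of the tab, or else the fingertips. A higher grip at hanging height will tell them apart, so I'll re-grip 8 mm higher.

```bash
python3 -c "
from path import *
e=stop-u(C,D)*.0165
plan([(*e,.287,yaw0),(*e,.236,yaw0)],step=.03,ang=7)"
```

```text
11.4167 [0.5819 0.0725 0.2871] yaw 109.85 j7 [ 0.22  0.34 -0.57  1.68  0.2   1.18 -0.06]
[[[-2.66, -0.01, 0.01], [-0.01, 0.01, 0.15]], [[-2.66, -0.0, 0.0], [-0.01, 0.01, 0.15]], [[-2.66, 0.01, 0.0], [-0.01, 0.01, 0.15]], [[0.0, -0.0, 2.55], [0.0, -0.0, 0.0]], [[0.0, -0.0, 2.55], [0.0, -0.0, 0.0]]]
```

move_arm(targets=[[[-2.7, 0, 0], [0, 0, 0.2]], [[-2.7, 0, 0], [0, 0, 0.2]], [[-2.6, 0, 0], [0, 0, 0]], [[0, 0, 2.5], [0, 0, 0]], [[0, 0, 2.6], [0, 0, 0]]])

```text
time_s: 11.83
tool_pos: [0.6108, -0.0076, 0.2364]
tool_rot: [0.002, 0.581, 0.814, 0.0]
force: [-0.5, 0.4, -0.3]
opening: 0.0514
grip_force: 0.0
```

move_arm(targets=[[[0, 0, 0], [0, 0, 0]], [[0, 0, 0], [0, 0, 0]], [[0, 0, 0], [0, 0, 0]], [[0, 0, 0], [0, 0, 0]], [[0, 0, 0], [0, 0, 0]]], jaw=1, force=30)

```text
time_s: 12.25
tool_pos: [0.6096, -0.0028, 0.2376]
tool_rot: [0.001, 0.578, 0.816, 0.001]
force: [0.8, -0.5, -0.2]
opening: 0.0131
grip_force: 33.1
```

move_arm(targets=[[[0, 0, -0.1], [0, 0, 0]], [[0, 0, 0], [0, 0, 0]]])

```text
time_s: 12.42
tool_pos: [0.609, -0.0029, 0.238]
tool_rot: [0.0, 0.578, 0.816, 0.0]
force: [-1.0, -0.3, -2.8]
opening: 0.013
grip_force: 32.9
```

move_arm(targets=[[[-0.3, 0, 0], [0, 0, 0]], [[-0.3, 0, 0], [0, 0, 0]], [[0, 0, 0], [0, 0, 0]], [[0, 0, 0], [0, 0, 0]]])

```text
time_s: 12.75
tool_pos: [0.6114, -0.009, 0.2377]
tool_rot: [0.0, 0.578, 0.816, 0.0]
force: [0.4, 0.5, -0.5]
opening: 0.0132
grip_force: 33.3
```

move_arm(targets=[[[-0.3, 0, 0], [0, 0, 0]], [[-0.2, 0, 0], [0, 0, 0]], [[0, 0, 0], [0, 0, 0]], [[0, 0, 0], [0, 0, 0]]])

```text
time_s: 13.08
tool_pos: [0.6122, -0.0109, 0.2377]
tool_rot: [-0.001, 0.577, 0.817, 0.001]
force: [-2.7, 5.9, 2.0]
opening: 0.0132
grip_force: 33.5
```

With the fingers 10 mm higher it stops at the same place, so it's the tab's own end that meets the disc. I'll lift it over, bring the ring right up to the disc, lower and release gently, then see how it settles.

move_arm(targets=[[[0.4, 0, 0], [0, 0, 0]], [[0, 0, -0.9], [0, 0, 0]], [[-0.4, 0, 0], [0, 0, 0]], [[-0.4, 0, 0], [0, 0, 0]], [[0, 0, 0], [0, 0, 0]]])

```text
time_s: 13.5
tool_pos: [0.6141, -0.0181, 0.2464]
tool_rot: [-0.0, 0.579, 0.816, 0.0]
force: [-0.6, 0.1, -2.1]
opening: 0.0131
grip_force: 32.9
```

move_arm(targets=[[[-0.2, 0, 0], [0, 0, 0]], [[-0.1, 0, 0], [0, 0, 0]], [[0, 0, 0], [0, 0, 0]], [[0, 0, 0], [0, 0, 0]]])

```text
time_s: 13.83
tool_pos: [0.6143, -0.0187, 0.2462]
tool_rot: [-0.001, 0.578, 0.816, 0.0]
force: [-3.5, 5.0, 0.3]
opening: 0.0133
grip_force: 33.2
```

move_arm(targets=[[[0, 0, 0.1], [0, 0, 0]], [[0, 0, 0.1], [0, 0, 0]], [[0, 0, 0], [0, 0, 0]], [[0, 0, 0], [0, 0, 0]]])

```text
time_s: 14.17
tool_pos: [0.6146, -0.0185, 0.2449]
tool_rot: [-0.001, 0.578, 0.816, 0.0]
force: [-4.1, 3.9, 3.7]
opening: 0.0131
grip_force: 33.6
```

move_arm(targets=[[[0.2, 0, 0], [0, 0, 0]], [[0, 0, 0], [0, 0, 0]], [[0, 0, 0], [0, 0, 0]]])

```text
time_s: 14.42
tool_pos: [0.6145, -0.0182, 0.2448]
tool_rot: [0.0, 0.578, 0.816, 0.0]
force: [-2.5, 2.1, 5.2]
opening: 0.0131
grip_force: 33.7
```

move_arm(targets=[[[0, 0, 0], [0, 0, 0]], [[0, 0, 0], [0, 0, 0]], [[0, 0, 0], [0, 0, 0]], [[0, 0, 0], [0, 0, 0]], [[0, 0, 0], [0, 0, 0]]], jaw=0.6)

```text
time_s: 14.83
tool_pos: [0.6142, -0.0185, 0.2441]
tool_rot: [-0.0, 0.578, 0.816, -0.0]
force: [0.9, -0.2, 0.7]
opening: 0.0346
grip_force: 0.0
```

move_arm(targets=[[[0, 0, -3], [0, 0, 0]], [[0, 0, -3], [0, 0, 0]], [[4, 0, 0], [0, 0, 0]], [[4, 0, 0], [0, 0, 0]], [[0, 0, 0], [0, 0, 0]]], jaw=0.4)

```text
time_s: 15.25
tool_pos: [0.5851, 0.0669, 0.3057]
tool_rot: [-0.001, 0.574, 0.819, 0.002]
force: [-1.5, 0.4, -0.1]
opening: 0.0512
grip_force: 0.0
```

```bash
python3 -c "
from path import *
a=snap('side');b=snap('wrist')
np.save('w5.npy',b,allow_pickle=True);np.save('s5.npy',a,allow_pickle=True)
print(ctrl.read_state()['tool_pos'],ctrl.read_state()['force'])
pb=proj(b,[[*stop,.19],[*stop,.256],[*D,.2]]);print(pb,proj(a,[[*stop,.19],[*D,.2]]))
B=cv2.resize(b['image'][300:460,262:362,::-1],None,fx=3.5,fy=3.5,interpolation=cv2.INTER_CUBIC)
A=cv2.resize(a['image'][180:260,280:336,::-1],None,fx=7,fy=7,interpolation=cv2.INTER_CUBIC)
print(A.shape,B.shape)
cv2.imwrite('pics/c6.png',np.hstack([A,B]))"
```

```text
[0.58710982 0.05959799 0.3047019 ] [ 0.82041453 -0.31313091 -0.1286019 ]
[[313.2656196  348.23995956]
 [312.57345004 411.87131048]
 [313.09783238 369.76836469]] [[310.71325292 219.47030524]
 [311.68219497 213.06889736]]
(560, 392, 3) (560, 350, 3)
```

View pics/c6.png

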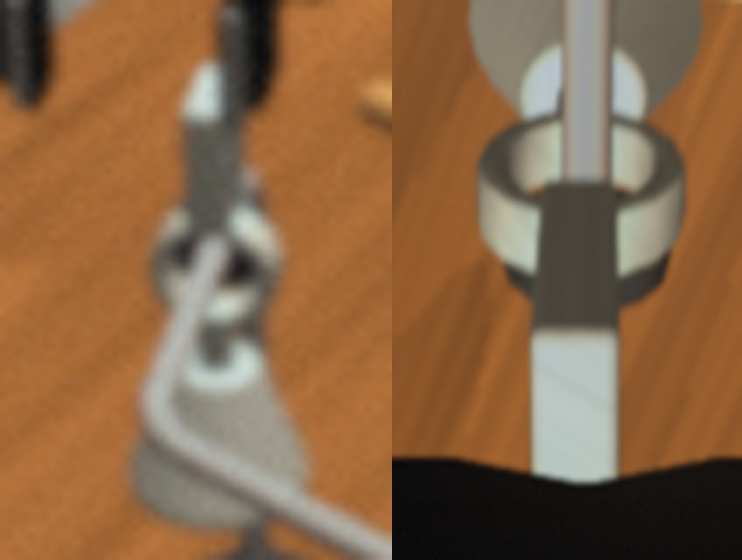

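The ring now sits directly against the disc and the lamp looks upright. The tab's end face runs from crop row 330 to row 183, and the ring's front rim spans x 478–684. I'll check its position and height numerically.

```bash
python3 -c "
from path import *
from scipy.optimize import least_squares
d=u(C,D); n=np.array([-d[1],d[0]])
def M(s,a,l,z): return proj(s,[[*(stop+d*a+n*l),z]])[0]
w4=np.load('w4.npy',allow_pickle=True).item(); w5=np.load('w5.npy',allow_pickle=True).item()
# model: lamp centre s, z, pitch, with row/col bias; features: tab start-end top, bottom(k above centre), far-end top edge
for nm,w,top,bot,f,r0 in(('w4',w4,388,200,4,312),('w5',w5,330,183,3.5,300)):
    T,Bt=r0+top/f,r0+bot/f
    for c,z in((-.0165,.19),(-.008,.19),(0,.19),(0,.197)):
        print(nm,c,z,'top',M(w,c-.015,0,z+.066)[1]-T,'bot21',M(w,c-.015,0,z+.021)[1]-Bt,'bot28',M(w,c-.015,0,z+.028)[1]-Bt)
"
```

```text
w4 -0.0165 0.19 top 1.10118982674976 bot21 -2.070557794166575 bot28 4.567544201083535
w4 -0.008 0.19 top 14.894604348326254 bot21 9.848283366279986 bot28 16.74626107093411
w4 0 0.19 top 27.589940359185675 bot21 20.86016601802413 bot28 27.992562720560898
w4 0 0.197 top 37.97741584159627 bot21 27.992562720560898 bot28 35.520972234396936
w5 -0.0165 0.19 top -31.215631186278017 bot21 -29.387009178706705 bot28 -24.02816472319404
w5 -0.008 0.19 top -17.65892470521476 bot21 -17.671818774325743 bot28 -12.058608510433146
w5 0 0.19 top -5.166713936064639 bot21 -6.8392625470824555 bot28 -0.9959445713653281
w5 0 0.197 top 3.1851706884137343 bot21 -0.9959445713653281 bot28 5.15644311641114
```

Solving gives the ring centre at the stop point with no pitch, riding a few millimetres high because the tab rests on the disc. I'll leave it there and recheck at the end.

Next is the switch: triangulate the knob and go above it.

```bash
python3 -c "
from path import *
from scipy.optimize import least_squares
t=np.load('top.npy',allow_pickle=True).item(); a=np.load('side.npy',allow_pickle=True).item()
f=lambda u,v:(u/5+354.5,v/5+244.5)
for n,pt,ps in(('black',f(412,205),(409,209)),('purple',f(137,190),(390,234)),('blue',f(565,478),(462,212))):
    r=least_squares(lambda X:np.r_[proj(t,[X])[0]-pt,proj(a,[X])[0]-ps],[.49,-.31,.09]); print(n,r.x.round(4),r.fun.round(1))
plan([(.54,-.05,.32,95),(.47,-.28,.26,67)],step=.035,ang=6.8)"
```

```text
black [ 0.4885 -0.3088  0.0965] [-0.  -0.1  0.2  0. ]
purple [ 0.4916 -0.1859  0.0905] [ 0.3  1.  -1.1 -0.2]
blue [ 0.3669 -0.3766  0.0887] [ 0.1  0.4 -0.4 -0. ]
15.35 [0.5871 0.0596 0.3047] yaw 109.62 j7 [ 0.24  0.33 -0.57  1.65  0.19  1.22 -0.03]
[[[-2.19, -2.03, -0.38], [0.01, 0.0, 3.66]], [[-2.31, -1.89, -0.38], [0.01, 0.0, 3.66]], [[-2.43, -1.73, -0.38], [0.01, 0.0, 3.66]], [[-2.53, -1.58, -0.38], [0.01, 0.0, 3.66]], [[-2.79, -1.12, 0.75], [-0.0, 0.0, 3.5]]]
[[[-2.85, -0.95, 0.75], [-0.0, 0.0, 3.5]], [[-2.9, -0.77, 0.75], [-0.0, 0.0, 3.5]], [[-2.94, -0.59, 0.75], [-0.0, 0.0, 3.5]], [[-2.98, -0.41, 0.75], [-0.0, 0.0, 3.5]], [[-3.0, -0.23, 0.75], [-0.0, 0.0, 3.5]]]
[[[-3.0, -0.05, 0.75], [-0.0, 0.0, 3.5]], [[-3.0, 0.14, 0.75], [-0.0, 0.0, 3.5]]]
```

move_arm(targets=[[[-2.2, -2.0, -0.4], [0, 0, 3.6]], [[-2.3, -1.9, -0.4], [0, 0, 3.6]], [[-2.4, -1.7, -0.4], [0, 0, 3.6]], [[-2.5, -1.6, -0.4], [0, 0, 3.6]], [[-2.8, -1.1, 0.7], [0, 0, 3.5]]], jaw=1)

```text
time_s: 15.77
tool_pos: [0.532, -0.0829, 0.3151]
tool_rot: [0.001, 0.7, 0.714, 0.001]
force: [1.5, 0.5, -0.1]
opening: -0.0001
grip_force: 0.0
```

move_arm(targets=[[[-2.8, -1.0, 0.7], [0, 0, 3.5]], [[-2.9, -0.8, 0.7], [0, 0, 3.5]], [[-2.9, -0.6, 0.7], [0, 0, 3.5]], [[-3.0, -0.4, 0.7], [0, 0, 3.5]], [[-3.0, -0.2, 0.7], [0, 0, 3.5]]])

```text
time_s: 16.18
tool_pos: [0.4865, -0.2264, 0.2778]
tool_rot: [0.0, 0.8, 0.6, -0.0]
force: [1.0, 0.1, -0.5]
opening: -0.0003
grip_force: 0.0
```

move_arm(targets=[[[-3.0, 0, 0.7], [0, 0, 3.5]], [[-3.0, 0.1, 0.7], [0, 0, 3.5]], [[0, 0, 0], [0, 0, 0]], [[0, 0, 0], [0, 0, 0]], [[0, 0, 0], [0, 0, 0]]])

```text
time_s: 16.6
tool_pos: [0.4702, -0.2813, 0.2641]
tool_rot: [-0.0, 0.834, 0.551, -0.0]
force: [0.6, 0.1, 0.0]
opening: -0.0002
grip_force: 0.0
```

```bash
python3 -c "
from path import *
b=snap('wrist');np.save('w6.npy',b,allow_pickle=True);st=ctrl.read_state();print(st['tool_pos'],st['opening'])
im=b['image']; h=cv2.cvtColor(im,cv2.COLOR_RGB2HSV)
P=proj(b,[[.4885,-.3088,.0965],[.5141,-.3164,.025]]);print(P)
m=((h[...,1]<50)&(h[...,2]>90)).astype(np.uint8); 
n,l,s,c=cv2.connectedComponentsWithStats(m)
for i in range(1,n):
    if s[i,4]>80: print('grey',s[i],c[i].round(1))
m=(h[...,2]<70).astype(np.uint8);n,l,s,c=cv2.connectedComponentsWithStats(m)
for i in range(1,n):
    if s[i,4]>300: print('dark',s[i],c[i].round(1), cv2.minAreaRect(np.argwhere(l==i)[:,::-1].astype(np.float32)) if s[i,4]<30000 else '')
cv2.imwrite('pics/w6.png',im[:,:,::-1])"
```

```text
[ 0.47062582 -0.28046311  0.26436451] -0.00014167515013568645
[[350.39844012 238.25170598]
 [372.08580541 214.17584279]]
grey [ 455  177  103   79 5405] [502.7 216.1]
grey [340 228  23  22 386] [351.2 239.1]
grey [299 338  14  14  94] [307.6 342.3]
grey [322 338  13  14  82] [325.7 342.3]
dark [ 339  185   73   53 2645] [377.8 207. ] ((375.0, 211.0), (52.0, 72.0), 90.0)
dark [    0   284   640   196 62089] [319.2 418.3]
```

View pics/w6.png

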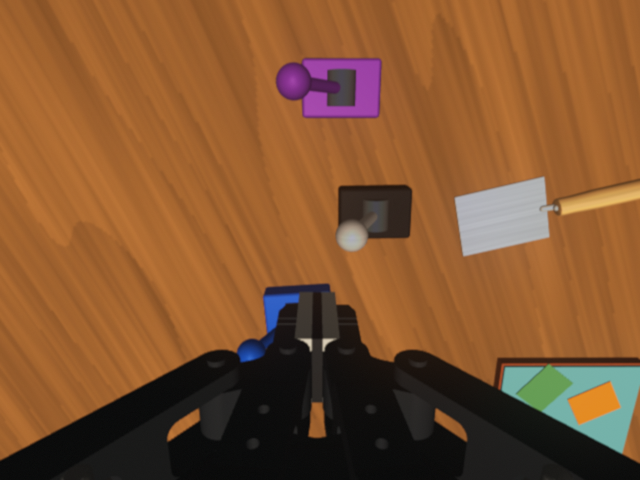

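The wrist view shows the black switch's base centred at (375,211) and its knob at (351,239), leaning to image left. The purple switch is up at (340,88) and the blue one is down at (297,330), both clear of the path. The base is aligned with the tool axes, so I'll push along tool +y with the fingers shut.

```bash
python3 -c "
from plan import *
plan([(.4517,-.2945,.25,67),(.4517,-.2945,.076,67)],step=.035)"
```

```text
16.65 [ 0.4706 -0.2805  0.2644] yaw 67.02 j7 [ 0.66  0.25 -0.28  1.81  0.08  1.09 -0.05]
[[[-2.03, -1.19, 1.44], [0.01, -0.02, 0.02]], [[-0.0, -0.0, 3.48], [-0.0, 0.0, 0.0]], [[-0.0, -0.0, 3.48], [-0.0, 0.0, 0.0]], [[-0.0, -0.0, 3.48], [-0.0, 0.0, 0.0]], [[-0.0, -0.0, 3.48], [-0.0, 0.0, 0.0]]]
[[[-0.0, -0.0, 3.48], [-0.0, 0.0, 0.0]]]
```

move_arm(targets=[[[-2.0, -1.2, 1.4], [0, 0, 0]], [[0, 0, 3.5], [0, 0, 0]], [[0, 0, 3.5], [0, 0, 0]], [[0, 0, 3.5], [0, 0, 0]], [[0, 0, 3.4], [0, 0, 0]]])

```text
time_s: 17.07
tool_pos: [0.4523, -0.2936, 0.1105]
tool_rot: [0.001, 0.833, 0.553, 0.001]
force: [0.8, -0.7, -0.4]
opening: 0.0002
grip_force: 0.0
```

move_arm(targets=[[[0, 0, 3.4], [0, 0, 0]], [[0, 0, 0], [0, 0, 0]], [[0, 0, 0], [0, 0, 0]], [[0, 0, 0], [0, 0, 0]]])

```text
time_s: 17.4
tool_pos: [0.4531, -0.2945, 0.0791]
tool_rot: [0.001, 0.834, 0.552, 0.001]
force: [0.9, 0.3, 0.2]
opening: -0.0001
grip_force: 0.0
```

move_arm(targets=[[[0, 1.2, 0], [0, 0, 0]], [[0, 1.2, 0], [0, 0, 0]], [[0, 1.2, 0], [0, 0, 0]], [[0, 1.2, 0], [0, 0, 0]], [[0, 1.2, 0], [0, 0, 0]]])

```text
time_s: 17.82
tool_pos: [0.5088, -0.3188, 0.0807]
tool_rot: [0.002, 0.834, 0.552, 0.001]
force: [-1.2, 0.1, -1.2]
opening: -0.0003
grip_force: 0.5
```

move_arm(targets=[[[0, 0.5, 0], [0, 0, 0]], [[0, 0.5, 0], [0, 0, 0]], [[0, 0, 0], [0, 0, 0]]])

```text
time_s: 18.07
tool_pos: [0.5175, -0.3224, 0.079]
tool_rot: [0.001, 0.834, 0.552, 0.001]
force: [0.2, -0.8, 0.8]
opening: 0.0002
grip_force: 0.0
```

move_arm(targets=[[[0, 0.4, 0], [0, 0, 0]], [[0, 0.4, 0], [0, 0, 0]], [[0, 0, 0], [0, 0, 0]]])

```text
time_s: 18.32
tool_pos: [0.5235, -0.3252, 0.0774]
tool_rot: [0.0, 0.834, 0.552, 0.0]
force: [-0.0, -0.7, 0.7]
opening: 0.0002
grip_force: 0.0
```

move_arm(targets=[[[0, 0.4, 0], [0, 0, 0]], [[0, 0.2, 0], [0, 0, 0]], [[0, 0, 0], [0, 0, 0]]])

```text
time_s: 18.57
tool_pos: [0.5255, -0.3262, 0.0768]
tool_rot: [-0.003, 0.834, 0.552, -0.002]
force: [-9.5, 4.2, 8.9]
opening: -0.0001
grip_force: 5.8
```

Firm resistance of about 10 N where the end of travel was expected. I'll back off, rise and verify.

move_arm(targets=[[[0, -1.5, 0], [0, 0, 0]], [[0, -2.5, 0], [0, 0, 0]], [[0, -2.0, -2], [0, 0, 0]], [[0, 0, -3.5], [0, 0, 0]], [[0, 0, -3.5], [0, 0, 0]]])

```text
time_s: 18.98
tool_pos: [0.4715, -0.3032, 0.1673]
tool_rot: [-0.002, 0.834, 0.552, -0.001]
force: [1.8, -0.1, -0.2]
opening: -0.0002
grip_force: 0.0
```

move_arm(targets=[[[1.5, 1, -3.5], [0, 0, 0]], [[0, 0, -3.5], [0, 0, 0]], [[0, 0, -2], [0, 0, 0]], [[0, 0, 0], [0, 0, 0]], [[0, 0, 0], [0, 0, 0]]])

```text
time_s: 19.4
tool_pos: [0.4894, -0.2945, 0.2588]
tool_rot: [0.002, 0.834, 0.552, 0.001]
force: [0.0, -0.4, -2.1]
opening: -0.0001
grip_force: 0.0
```

```bash
python3 -c "
from path import *
from scipy.optimize import least_squares
b=snap('wrist');t=snap('top');a=snap('side');a0=np.load('s5.npy',allow_pickle=True).item()
h=cv2.cvtColor(b['image'],cv2.COLOR_RGB2HSV)
m=((h[...,1]<50)&(h[...,2]>90)).astype(np.uint8);n,l,s,c=cv2.connectedComponentsWithStats(m)
for i in range(1,n):
    if s[i,4]>80: print('grey',s[i],c[i].round(1))
m=(h[...,2]<70).astype(np.uint8);n,l,s,c=cv2.connectedComponentsWithStats(m)
for i in range(1,n):
    if s[i,4]>300: print('dark',s[i],c[i].round(1))
x=.5141;y=-.3164
print('on predicted',proj(b,[[x+.0353,y-.015,.092],[x,y,.025]]))
d=cv2.absdiff(a['image'],a0['image'])[180:260,285:345].max(2); print('side lamp diff >40:',(d[15:75]>40).sum(), ctrl.read_state()['tool_pos'])
np.save('t7.npy',t,allow_pickle=True)
A=cv2.resize(a['image'][170:260,275:337,::-1],None,fx=6,fy=6,interpolation=cv2.INTER_CUBIC)
B=cv2.resize(t['image'][200:300,260:330,::-1],None,fx=5.4,fy=5.4,interpolation=cv2.INTER_CUBIC)
cv2.imwrite('pics/c7.png',np.hstack([A,B])); print(A.shape,B.shape,proj(t,[[*stop,.262],[*stop,.256],[*(stop-u(C,D)*.008),.256],[*D,.2]]))
"
```

```text
grey [ 432  173  104   80 5555] [480.8 212.9]
grey [396 222  25  22 404] [407.6 232.6]
grey [298 338  15  14  95] [307.4 342.2]
dark [ 314  182   73   53 2870] [347.7 205.9]
dark [240 282  67  10 420] [273.8 286.5]
dark [    0   292   640   188 61919] [319.  418.8]
on predicted [[403.12767592 229.06118552]
 [347.90640345 210.56905891]]
side lamp diff >40: 15 [ 0.48775625 -0.29384745  0.25587361]
(540, 372, 3) (540, 378, 3) [[308.30864823 213.6104854 ]
 [308.35112224 214.23911125]
 [304.59042321 215.47152663]
 [313.65293393 218.1870071 ]]
```

The knob is at (408,233), against (403,229) predicted for fully on, and the lamp's side view is unchanged. One last check of the tab in the top view, then hand in.

```bash
python3 -c "
from path import *
t=np.load('t7.npy',allow_pickle=True).item(); t0=np.load('top.npy',allow_pickle=True).item()
h=cv2.cvtColor(t['image'],cv2.COLOR_RGB2HSV)[205:225,295:320]
m=((h[...,1]<60)&(h[...,2]>185)).astype(np.uint8);n,l,s,c=cv2.connectedComponentsWithStats(m)
for i in range(1,n): print(s[i]+[295,205,0,0,0],c[i]+[295,205])
g=cv2.absdiff(t['image'],t0['image']).max(2)
for k,(x,y,w,hh) in {'stack':(155,160,75,72),'jar':(283,148,30,38),'spatula':(438,170,34,82)}.items(): print(k,(g[y:y+hh,x:x+w]>60).sum())
"
```

```text
[301 209  19  10  94] [309.64893617 213.29787234]
[295 213   5   3  12] [297.         214.08333333]
[307 221   7   4  16] [310.625 223.   ]
[304 224   2   1   2] [304.5 224. ]
stack 0
jar 0
spatula 197
```

```bash
python3 -c "
from path import *
w=np.load('w6.npy',allow_pickle=True).item();b=snap('wrist')
print(pix(w,502.7,216.1,.003),pix(b,480.8,212.9,.003))
print(ctrl.hand_in())"
```

```text
[ 0.63674943 -0.3764089   0.003     ] [ 0.63180537 -0.37351065  0.003     ]
the job is handed in; nothing more can be done
None
```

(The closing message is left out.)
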